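# Fill the tray, then unlatch the sushi press and hold its beam up

## Task

Complete the tray of wooden sushi moulds: set the two loose moulds down (do not drop them) flat in the tray's two empty pockets, with their bars in line with those of the moulds already there. Then pull the press's red latch tab sideways against its spring, lift the beam's end off the ball, and finish while holding the beam still in the gripper, raised about 30 degrees, so that I can load the moulds under it. Leave the moulds already in the tray in their pockets, and everything else on the table where it is.

Things in the scene. Friction and masses are not known exactly. Their poses are not given: they have to be found in the camera images.
- mould_a_grip (a point): wooden sushi mould: block 70 x 56 x 24 mm (x, y, z) with a dark grip bar standing centred on it, 50 mm long (x), 14 mm wide (y), 32 mm tall, so 56 mm high in all, about 0.22 kg. This point lies inside the bar, 44 mm above the underside and 12 mm below the bar's top; pinch the bar across its 14 mm here. Axes: x along the bar, z up. Starts loose on the table.
- mould_b_grip (a point): wooden sushi mould: block 70 x 56 x 24 mm (x, y, z) with a dark grip bar standing centred on it, 50 mm long (x), 14 mm wide (y), 32 mm tall, so 56 mm high in all, about 0.22 kg. This point lies inside the bar, 44 mm above the underside and 12 mm below the bar's top; pinch the bar across its 14 mm here. Axes: x along the bar, z up. Starts loose on the table.
- mould_c_grip (a point): wooden sushi mould: block 70 x 56 x 24 mm (x, y, z) with a dark grip bar standing centred on it, 50 mm long (x), 14 mm wide (y), 32 mm tall, so 56 mm high in all, about 0.22 kg. This point lies inside the bar, 44 mm above the underside and 12 mm below the bar's top; pinch the bar across its 14 mm here. Axes: x along the bar, z up. Starts already in a pocket of the tray's far row and stays there.
- mould_d_grip (a point): wooden sushi mould: block 70 x 56 x 24 mm (x, y, z) with a dark grip bar standing centred on it, 50 mm long (x), 14 mm wide (y), 32 mm tall, so 56 mm high in all, about 0.22 kg. This point lies inside the bar, 44 mm above the underside and 12 mm below the bar's top; pinch the bar across its 14 mm here. Axes: x along the bar, z up. Starts already in a pocket of the tray's far row and stays there.
- mould_a: the whole loose mould a; origin at the centre of its underside
- mould_b: the whole loose mould b; origin at the centre of its underside
- mould_c: the whole mould c, in the tray; origin at the centre of its underside
- mould_d: the whole mould d, in the tray; origin at the centre of its underside
- tray: aluminium tray 184 x 156 x 12 mm, does not shift, four pockets in 2 rows of 2 (spacing 88 mm in x, 74 mm in y), origin under its centre; x points away from the robot to the far row
- near_left (a point): Empty pocket of the tray: this point is the centre of the pocket's floor, 4 mm above the table. The pocket is 80 mm (x) by 66 mm (y), x along the moulds' bars; its walls are 8 mm wide and 8 mm high above its floor. Row nearer the robot, left (+y of the tray).
- near_right (a point): Empty pocket of the tray: this point is the centre of the pocket's floor, 4 mm above the table. The pocket is 80 mm (x) by 66 mm (y), x along the moulds' bars; its walls are 8 mm wide and 8 mm high above its floor. Row nearer the robot, right (-y of the tray).
- far_left (a point): Filled pocket of the tray: this point is the centre of the pocket's floor, 4 mm above the table. The pocket is 80 mm (x) by 66 mm (y), x along the moulds' bars; its walls are 8 mm wide and 8 mm high above its floor. Far row, left.
- far_right (a point): Filled pocket of the tray: this point is the centre of the pocket's floor, 4 mm above the table. The pocket is 80 mm (x) by 66 mm (y), x along the moulds' bars; its walls are 8 mm wide and 8 mm high above its floor. Far row, right.
- press: sushi press, fixed to the table: wooden base 270 x 130 x 18 mm with a steel ball stud (ball top 99 mm up) at its end nearer the robot and a hinge post (116 mm high) at its far end. Origin under the base's centre; x points along the base from ball to hinge, y to the left. A grey beam runs from the hinge to its boxy coupler that sits over the ball (coupler top 109 mm up)
- tongue (a joint): angle of the press's beam (tongue) about its level hinge, rad: 0 down on the ball, grows as the coupler end rises, stop at 1.0. The latch bolts it down at 0 (2 mm of play); unlatched, about 5 N upwards at the latch tab lifts it, and it falls when let go
- latch (a joint): slide of the spring latch on the beam's coupler, m: 0 shut (bolt under the ball's collar), 0.010 just free, 0.018 stop. It moves along the press's +y (its left), needs about 4 N to start and 10 N at the stop, and springs shut when let go
- latch_grip (a point): point in the latch's upright red tab, 28 (x) x 14 (y) x 42 mm (z): 18 mm below its top, 139 mm above the table at the start, 51 mm left of the beam's middle. The level hinge axis (along the press's y) lies 200 mm from it in the press's +x and 44 mm lower. The tab rises 48 mm above the coupler's top. Pinch it across its 14 mm, pull it to the press's left, then lift it in an arc about the hinge. Axes as the press's
- cup: white mug, 72 mm wide, 68 mm high; loose, not to be moved; origin at its underside's centre
- vinegar: amber bottle, 60 mm wide, 170 mm high; loose, not to be moved; origin at its underside's centre
- bowl: steel bowl, 130 mm wide, 60 mm high; loose, not to be moved; origin at its underside's centre
- plate: white plate, 170 mm wide, 20 mm high; loose, not to be moved; origin at its underside's centre
- paddle: wooden rice paddle, 240 mm long, lying flat; loose, not to be moved; origin at its underside's centre
- timer: white kitchen timer, 62 x 62 x 22 mm; loose, not to be moved; origin at its underside's centre
Things that resemble listed ones, but are neither listed nor needed, are in the scene too. Leave any purple look-alike of the mould_a alone.

How it is judged:
On the way, in this order (a step that is already met when the one before it is completed fails the run):
1. both loose moulds lie flat in the two near pockets, let go, the beam still latched down (((horizontal distance between mould_a_grip and near_left below 0.01 m and z of mould_a_grip in the frame of near_left below 0.048 m and angle between each of mould_a_grip, mould_b_grip's own z axis and vertical below 0.06 rad and angle between the x axis of mould_a_grip and the x axis of near_left, either way round below 0.2 rad and contact force between the fingers and mould_a below 0.05 N and horizontal distance between mould_b_grip and near_right below 0.01 m and z of mould_b_grip in the frame of near_right below 0.048 m and angle between the x axis of mould_b_grip and the x axis of near_right, either way round below 0.2 rad and contact force between the fingers and mould_b below 0.05 N) or (horizontal distance between mould_a_grip and near_right below 0.01 m and z of mould_a_grip in the frame of near_right below 0.048 m and angle between each of mould_a_grip, mould_b_grip's own z axis and vertical below 0.06 rad and angle between the x axis of mould_a_grip and the x axis of near_right, either way round below 0.2 rad and contact force between the fingers and mould_a below 0.05 N and horizontal distance between mould_b_grip and near_left below 0.01 m and z of mould_b_grip in the frame of near_left below 0.048 m and angle between the x axis of mould_b_grip and the x axis of near_left, either way round below 0.2 rad and contact force between the fingers and mould_b below 0.05 N)) and horizontal distance between mould_c_grip and far_left below 0.01 m and z of mould_c_grip in the frame of far_left below 0.048 m and angle between each of mould_c_grip, mould_d_grip's own z axis and vertical below 0.06 rad and angle between the x axis of mould_c_grip and the x axis of far_left, either way round below 0.2 rad and horizontal distance between mould_d_grip and far_right below 0.01 m and z of mould_d_grip in the frame of far_right below 0.048 m and angle between the x axis of mould_d_grip and the x axis of far_right, either way round below 0.2 rad and value of joint tongue below 0.03 rad and value of joint latch below 0.004 m), for 0.2 s.
2. the latch tab is pulled sideways past 8 mm (value of joint latch above 0.008 m).
At the end, for the whole second after the job is handed in: All four moulds flat in the pockets, let go (loose ones in the near row; within 10 mm and 0.2 rad of the pocket), and the gripper holds the beam still (under 0.1 rad/s) at 0.38 to 0.72 rad, pressing on it with over 1 N, no loose thing propping it (((horizontal distance between mould_a_grip and near_left below 0.01 m and z of mould_a_grip in the frame of near_left below 0.048 m and angle between each of mould_a_grip, mould_b_grip's own z axis and vertical below 0.06 rad and angle between the x axis of mould_a_grip and the x axis of near_left, either way round below 0.2 rad and contact force between the fingers and mould_a below 0.05 N and horizontal distance between mould_b_grip and near_right below 0.01 m and z of mould_b_grip in the frame of near_right below 0.048 m and angle between the x axis of mould_b_grip and the x axis of near_right, either way round below 0.2 rad and contact force between the fingers and mould_b below 0.05 N) or (horizontal distance between mould_a_grip and near_right below 0.01 m and z of mould_a_grip in the frame of near_right below 0.048 m and angle between each of mould_a_grip, mould_b_grip's own z axis and vertical below 0.06 rad and angle between the x axis of mould_a_grip and the x axis of near_right, either way round below 0.2 rad and contact force between the fingers and mould_a below 0.05 N and horizontal distance between mould_b_grip and near_left below 0.01 m and z of mould_b_grip in the frame of near_left below 0.048 m and angle between the x axis of mould_b_grip and the x axis of near_left, either way round below 0.2 rad and contact force between the fingers and mould_b below 0.05 N)) and horizontal distance between mould_c_grip and far_left below 0.01 m and z of mould_c_grip in the frame of far_left below 0.048 m and angle between each of mould_c_grip, mould_d_grip's own z axis and vertical below 0.06 rad and angle between the x axis of mould_c_grip and the x axis of far_left, either way round below 0.2 rad and horizontal distance between mould_d_grip and far_right below 0.01 m and z of mould_d_grip in the frame of far_right below 0.048 m and angle between the x axis of mould_d_grip and the x axis of far_right, either way round below 0.2 rad and value of joint tongue between 0.38 and 0.72 rad and velocity of joint tongue between -0.1 and 0.1 rad/s and contact force between the fingers and tongue above 1 N and contact force between tongue and mould_a below 0.1 N and contact force between tongue and mould_b below 0.1 N and contact force between tongue and paddle below 0.1 N and contact force between tongue and timer below 0.1 N); the arm keeps its last pose, push and grip.
It fails at once if a mould is let go more than 30 mm up ((height (world z) of mould_a_grip above 0.08 m and contact force between the fingers and mould_a below 0.02 N) or (height (world z) of mould_b_grip above 0.08 m and contact force between the fingers and mould_b below 0.02 N)).
It fails at once if the mug, bottle, bowl, plate, rice paddle or timer is moved more than 30 mm (distance of any of cup, vinegar, bowl, plate, paddle, timer from where it was at the start of the episode above 0.03 m).
It also fails if it takes over 64 s, if anything falls off the work surface, if the arm or the gripper's body presses on something with over 40 N, if the wrist force passes 120 N, or if a joint passes its speed limit or range.

## Robot

A 6-joint arm with a two-finger parallel gripper is mounted at the origin on the work surface. World frame = base frame: x ahead of the robot, y to its left, z up, the work surface at z = 0. Lengths are in m, angles in rad, forces in N, time in s.
With the tool pointing down it reaches from about 0.225 to 0.875 m from the base axis. Payload 3.4 kg.
Tool frame: the origin (TCP) lies on the centre line of the jaws, within the pads' length; the fingertips stand 11 mm ahead of it and the grasp point (between the pads) lies 8 mm behind it; z points along the fingers, y is the line along which they close (so a half turn about z gives the same grasp; the last joint's range is limited). The gripper opens to 85 mm and grips with 20 to 120 N. Pads are 22 mm wide; open, the fingers measure 114 mm over their backs; the gripper's body (76 mm by 85 mm) begins 54 mm behind the grasp point. The pads swing forward as they close: fully open they stand 13 mm farther back than shut.
Start: joints at [1.198, 0.276, 1.505, -0, 1.361, -0.121], TCP at [0.143, 0.557, 0.242] pointing down, gripper open.
Joint ranges: [-2.89, 2.89], [-0.75, 2.08], [0.22, 2.7], [-1.18, 4.32], [0.11, 2.71], [-2.7, 2.7]. Speed limits (rad/s): [2.57, 2.57, 3.14, 3.14, 3.14, 3.14].

## Interface

Orientations are given as a unit quaternion [w, x, y, z].
In Python, from rig import manip, eyes, job gives the robot as it stands.
- The arm moves only by the tool drive_tool, never from a script. Its argument "rows" is a list of rows, each a list of 3 entries, a list of its own where there are three numbers: the turn, a rotation vector about the world's x, y, z in rad, then the shift along the world's x, y, z in cm, then the finger opening in cm, from 0 to 8.54. A call has 1 to 8 rows; each row shifts and turns the commanded pose from where the row before left it; what a row does not reach is not made up. A row lasts 1/8 s, in which the tool goes at most 62.5 mm and 10.7 degrees, less where a joint would pass 70% of its speed; a pose out of reach is approached as far as the arm can. A call is refused whole if a number of a shift passes 6.25 or a number of a turn 0.188, either way. A call with a gripper value outside its range is refused whole. The fingers move at their own pace and stop on an object; "force" is the grip in N (left out, the last holds). Time passes only in rows, so rows that do not move let the fingers close. It gives the time, the measured TCP pose, the force, the opening and the grip force at its end, in the units of the state.
- manip.get_state(): the state, without advancing time (a new reading comes with each control period).
- eyes.get_image(name): name is "scene" or "top" or "wrist"; returns the picture (384x512x3 uint8, red, green, blue); there is no depth.
- eyes.get_calibration(name): a dict with "camera_matrix" (3x3 intrinsics, pixels), "view" (4x4, takes a point from world to camera coordinates). Camera axes: x right, y up, looking along -z (the intrinsics and any distortion apply to the point x, -y, -z); pixel columns grow to the right and rows downward; lengths in m; the calibration is good to about 2 mm. The wrist camera is an equidistant fisheye: a pixel r from the principal point sees the ray r / f radians off the axis. A picture is of the moment at which its call begins: read the wrist's pose just before it. get_calibration takes no time and is no camera call; for the wrist camera it gives the pose at the moment of the call.
- job.sign_off(): hands the job in; it is judged then, once.
The state is a dict: "clock": time; "qpos": joint angles; "qd": joint speeds; "effort": joint torques, N m; "position": TCP position; "ee_rot": TCP orientation; "contact_force": force on the tool from outside, world axes, zero at the start; "moment": the same for the moment, N m; "width": finger opening in m; "gripper_force": force on a finger pad.
Only numpy, scipy, OpenCV 4.12 (cv2) and the standard library are available. Lean on these libraries where they do the work, as an engineer would, in place of code of your own. Each camera call takes 0.05 s, during which the arm holds its last target. There are 200 camera calls.

## Working session

There is one attempt and no reset: what is moved stays moved. The work goes in short steps, Python scripts to look and compute and a tool call to move; the robot and the scene stay as the last step left them, time stands still between calls to the robot, and variables do not carry over. Pictures are saved under pics/ and viewed, at most 10 in all, crops included, and the job is handed in when it is done.

Besides the shell and the picture viewer there is one more tool, called after "Emit:" as name(argument=value, ...) on one line, values as JSON. drive_tool: Moves the arm, as the interface text tells. Its arguments: {"type":"object","properties":{"rows":{"type":"array"},"force":{"type":"number"}},"required":["rows"]}

```bash
ls; mkdir -p pics; cat > h.py <<'E'
import numpy as np, cv2
from rig import manip, eyes, job
def cal(n):
    c=eyes.get_calibration(n); return np.array(c["camera_matrix"]),np.array(c["view"]),c
def ray(n,u,v,c=None):
    K,V,_=c or cal(n)
    x=(u-K[0,2])/K[0,0]; y=(v-K[1,2])/K[1,1]
    if n=="wrist":
        r=np.hypot(x,y); s=np.sin(r)/r if r>1e-9 else 1
        d=np.array([x*s,y*s,np.cos(r)])
    else: d=np.array([x,y,1.])
    d=d*[1,-1,-1]; R=V[:3,:3]; o=-R.T@V[:3,3]; return o,R.T@d
def onz(n,u,v,z,c=None):
    o,d=ray(n,u,v,c); return o+d*(z-o[2])/d[2]
def proj(n,p,c=None):
    K,V,_=c or cal(n); q=(V[:3,:3]@p+V[:3,3])*[1,-1,-1]
    if n=="wrist":
        r=np.hypot(q[0],q[1]); t=np.arctan2(r,q[2]); x,y=q[:2]/max(r,1e-9)*t
    else: x,y=q[:2]/q[2]
    return np.array([K[0,0]*x+K[0,2],K[1,1]*y+K[1,2]])
def save(n,name):
    im=np.array(eyes.get_image(n)); cv2.imwrite(f"pics/{name}.png",im[:,:,::-1]); return im
E
python3 - <<'E'
from h import *
for n in("scene","top"):
    save(n,n+"0"); K,V,c=cal(n); print(n,c.keys(),K.round(1).tolist(),(-V[:3,:3].T@V[:3,3]).round(3),V.round(3).tolist())
print(manip.get_state())
E
```

```text
pics
scene dict_keys(['camera_matrix', 'view']) [[426.4, 0.0, 259.4], [0.0, 426.4, 190.7], [0.0, 0.0, 1.0]] [1.133 0.407 0.987] [[-0.508, 0.861, -0.014, 0.239], [-0.692, -0.398, 0.603, 0.351], [0.514, 0.316, 0.798, -1.498], [0.0, 0.0, 0.0, 1.0]]
top dict_keys(['camera_matrix', 'view']) [[424.7, 0.0, 254.5], [0.0, 424.7, 195.7], [0.0, 0.0, 1.0]] [0.253 0.074 1.519] [[0.076, -0.997, 0.005, 0.047], [0.971, 0.075, 0.228, -0.598], [-0.228, -0.012, 0.974, -1.421], [0.0, 0.0, 0.0, 1.0]]
{'clock': 0.1, 'qpos': array([ 1.19799639e+00,  2.76559382e-01,  1.50599975e+00, -3.28196465e-05,
        1.36069754e+00, -1.21011279e-01]), 'qd': array([-0.00053994, -0.00214191, -0.00368798, -0.00184264, -0.00090632,
       -0.00299194]), 'effort': array([ 4.36931014e-04, -4.17696762e+01, -2.46406513e+01, -1.54040977e-04,
        6.00264233e-03, -6.41876142e-06]), 'position': array([0.14311229, 0.55644457, 0.24151314]), 'ee_rot': array([-1.87787862e-04,  1.25558581e-01,  9.92085858e-01, -8.10700869e-04]), 'contact_force': array([-0.06392083, -0.42434778,  0.25271639]), 'moment': array([-0.00168498, -0.03874801,  0.07538257]), 'gripper_force': 0.0, 'width': 0.08572423948228611}
```

View pics/top0.png

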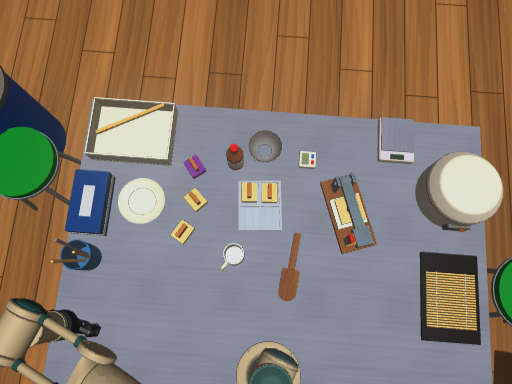

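View pics/scene0.png

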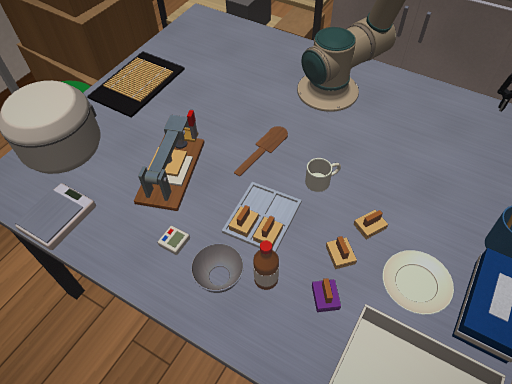

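The top view shows the loose moulds at (195,199) and (182,232), with the purple look-alike at (195,166). The tray is at (260,205), with its empty near pockets in the lower half, and the press at (348,213) with its red tab at about (351,238). In the scene view the moulds are at (370,222) and (341,251), and the red tab is at (191,118).

```bash
python3 - <<'E'
from h import *
def comps(im,roi,lo,hi,amin=15):
    x0,y0,x1,y1=roi
    m=np.zeros(im.shape[:2],np.uint8)
    hsv=cv2.cvtColor(im,cv2.COLOR_BGR2HSV)
    m[y0:y1,x0:x1]=cv2.inRange(hsv,lo,hi)[y0:y1,x0:x1]
    n,l,s,c=cv2.connectedComponentsWithStats(m)
    out=[]
    for i in range(1,n):
        if s[i,4]>=amin:
            ys,xs=np.where(l==i); out.append((s[i,4],c[i],cv2.minAreaRect(np.c_[xs,ys].astype(np.float32)),np.c_[xs,ys]))
    return out
top=cv2.imread("pics/top0.png"); sc=cv2.imread("pics/scene0.png")
ht=cv2.cvtColor(top,cv2.COLOR_BGR2HSV); hs=cv2.cvtColor(sc,cv2.COLOR_BGR2HSV)
for p in [(195,199),(190,193),(182,232),(268,192),(263,188),(250,220),(243,210),(351,238),(346,200),(290,286)]: print("top",p,ht[p[1],p[0]])
C={n:cal(n) for n in("top","scene")}
for nm,im,roi in(("top",top,(165,180,285,245)),("scene",sc,(220,195,390,280))):
    for lab,lo,hi in(("block",(12,60,150),(30,200,255)),("bar",(5,120,50),(18,255,165))):
        for a,c,r,pts in comps(im,roi,lo,hi):
            z=.024 if lab=="block" else .056
            q=[onz(nm,*p,z,C[nm])[:2] for p in cv2.boxPoints(r)]
            e=[np.array(q[1])-q[0],np.array(q[2])-q[1]]; e.sort(key=np.linalg.norm)
            print(nm,lab,a,c.round(1),"w",onz(nm,*r[0],z,C[nm])[:2].round(4),"sz",[round(float(np.linalg.norm(x)),3) for x in e],"ang",round(float(np.arctan2(e[1][1],e[1][0])),3))
for nm,im,roi in(("top",top,(335,225,360,250)),("scene",sc,(180,100,200,140))):
    for lo,hi in(((0,150,60),(8,255,255)),((172,150,60),(180,255,255))):
        for a,c,r,pts in comps(im,roi,lo,hi,5): print(nm,"red",a,c.round(1),pts.min(0),pts.max(0))
# tray rim
for nm,im,roi in(("top",top,(225,170,295,240)),):
    print(ht[222:234:2,260],ht[205,232:246:2])
for i in (6,):
    pass
b=np.hstack([cv2.resize(top[170:260,160:295],None,fx=3,fy=3,interpolation=cv2.INTER_NEAREST),cv2.resize(top[170:260,310:390],None,fx=3,fy=3,interpolation=cv2.INTER_NEAREST)])
c=np.hstack([cv2.resize(sc[90:220,130:215],None,fx=2.3,fy=2.3),cv2.resize(sc[170:270,215:395],None,fx=2.3,fy=2.3)[:299] if 0 else cv2.copyMakeBorder(cv2.resize(sc[170:270,215:395],None,fx=2.3,fy=2.3),0,69,0,0,0)])
w=max(b.shape[1],c.shape[1]); b=cv2.copyMakeBorder(b,0,0,0,w-b.shape[1],0); c=cv2.copyMakeBorder(c,0,0,0,w-c.shape[1],0)
cv2.imwrite("pics/crop1.png",np.vstack([b,c])); print(np.vstack([b,c]).shape)
E
```

```text
top (195, 199) [ 13 175 194]
top (190, 193) [ 13 174 191]
top (182, 232) [11 98 73]
top (268, 192) [ 13 178 188]
top (263, 188) [ 24 115 227]
top (250, 220) [106  30 211]
top (243, 210) [107  29 205]
top (351, 238) [  1 212 226]
top (346, 200) [30  4 57]
top (290, 286) [ 12 148 138]
top block 262 [249.  191.3] w [0.6169 0.1139] sz [0.051, 0.063] ang -3.067
top block 274 [269.  191.9] w [0.6206 0.0414] sz [0.051, 0.067] ang -3.077
top block 271 [194.7 198.7] w [0.5746 0.3068] sz [0.055, 0.069] ang -2.354
top block 278 [181.8 231.1] w [0.4544 0.3396] sz [0.055, 0.07] ang -0.535
scene block 341 [243.2 219.5] w [0.6178 0.0364] sz [0.057, 0.076] ang -3.045
scene block 324 [371.1 222.6] w [0.4545 0.3379] sz [0.056, 0.082] ang 2.602
scene block 362 [267.7 229.5] w [0.6135 0.1109] sz [0.057, 0.079] ang -3.072
scene block 390 [340.8 251.3] w [0.5755 0.3043] sz [0.057, 0.077] ang 0.795
scene bar 99 [241.9 214.6] w [0.6263 0.041 ] sz [0.023, 0.064] ang -2.979
scene bar 157 [372.2 217.8] w [0.4652 0.338 ] sz [0.027, 0.062] ang 2.601
scene bar 115 [266.7 225.8] w [0.623  0.1123] sz [0.02, 0.066] ang -2.905
scene bar 60 [370.5 230.4] w [0.5039 0.3467] sz [0.047, 0.083] ang 1.943
scene bar 36 [237.4 231.1] w [0.6722 0.0556] sz [0.009, 0.053] ang 1.622
scene bar 138 [343.1 246.7] w [0.5826 0.3074] sz [0.024, 0.062] ang 0.733
scene bar 25 [328.7 250.8] w [0.608  0.2807] sz [0.005, 0.042] ang 0.779
scene bar 443 [265.3 262.5] w [0.716  0.1631] sz [0.057, 0.065] ang 0.508
scene bar 27 [348.6 263.6] w [0.6159 0.3371] sz [0.008, 0.035] ang 2.36
top red 39 [351.5 237.6] [349 233] [354 242]
scene red 72 [190.3 117.6] [187 110] [194 125]
scene red 11 [192.5 117.4] [191 114] [194 120]
[[105  30 205]
 [106  30 205]
 [107  29 205]
 [106  30 205]
 [108  23 146]
 [115  29 157]] [[113  29 151]
 [112  32 151]
 [112  30 152]
 [109  30 177]
 [107  31 204]
 [105  30 203]
 [105  30 204]]
(569, 645, 3)
```

View pics/crop1.png

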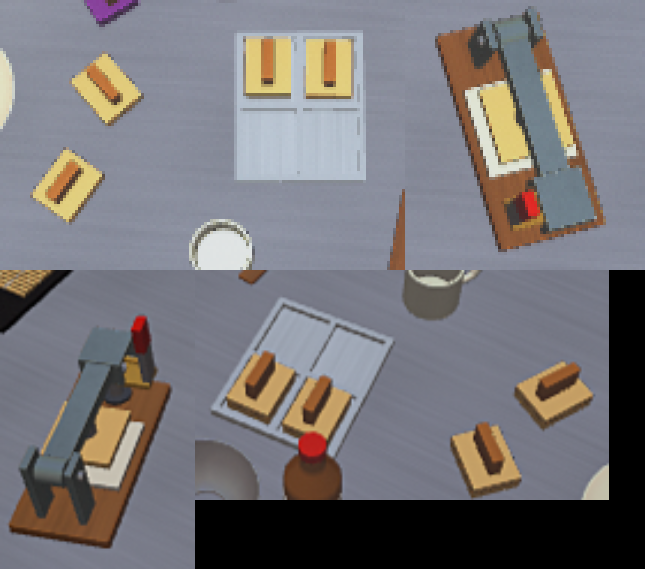

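The crop confirms the layout. The loose bars run at yaw -0.53 (near mould) and +0.79 (far mould). The tray is almost square to the world frame, and the tab is at the ball end, on the press's left. I'll approach the near mould first, at (0.455, 0.339).

Emit:
drive_tool(rows=[[[0, 0, -0.035], [3.9, -2.7, -0.9], 8.5], [[0, 0, -0.035], [3.9, -2.7, -0.9], 8.5], [[0, 0, -0.035], [3.9, -2.7, -0.9], 8.5], [[0, 0, -0.035], [3.9, -2.7, -0.9], 8.5], [[0, 0, -0.035], [3.9, -2.7, -0.9], 8.5], [[0, 0, -0.035], [3.9, -2.7, -0.9], 8.5], [[0, 0, -0.035], [3.9, -2.7, -0.9], 8.5], [[0, 0, -0.038], [3.85, -2.85, -0.9], 8.5]], force=40)

```text
clock: 1.1
position: [0.4558, 0.3383, 0.1697]
ee_rot: [-0.0, 0.265, 0.964, -0.0]
contact_force: [0.7, 0.9, 0.2]
width: 0.0851
gripper_force: 0.0
```

```bash
cat >> h.py <<'E'
def pose():
    from scipy.spatial.transform import Rotation as R
    s=manip.get_state(); q=s["ee_rot"]; M=R.from_quat([q[1],q[2],q[3],q[0]]).as_matrix()
    print("t",round(s["clock"],2),"p",s["position"].round(4),"closeyaw",round(float(np.arctan2(M[1,1],M[0,1])),3),"z",M[:,2].round(3),"w",round(s["width"],4),"F",s["contact_force"].round(1),"gf",round(s["gripper_force"],1)); return s,M
def masks(im,lo,hi,n,z,amin=60,c=None,ctr=None,rad=9):
    hsv=cv2.cvtColor(np.ascontiguousarray(im[:,:,::-1]),cv2.COLOR_BGR2HSV)
    m=cv2.inRange(hsv,lo,hi); k,l,s,_=cv2.connectedComponentsWithStats(m)
    for i in range(1,k):
        if s[i,4]<amin: continue
        ys,xs=np.where(l==i); W=np.array([onz(n,x,y,z,c)[:2] for x,y in zip(xs,ys)],np.float32)
        r=cv2.minAreaRect(W*1000); b=cv2.boxPoints(r); e=sorted([b[1]-b[0],b[2]-b[1]],key=np.linalg.norm)
        if ctr is not None and np.hypot(*(np.array(r[0])/1000-ctr))>rad: continue
        a=np.arctan2(e[1][1],e[1][0]); a=(a+np.pi/2)%np.pi-np.pi/2
        print("  area",s[i,4],"pix",xs.mean().round(0),ys.mean().round(0),"centre mm",np.round(r[0],1),"mean",(W.mean(0)*1000).round(1),"size",round(float(np.linalg.norm(e[0])),1),round(float(np.linalg.norm(e[1])),1),"yaw",round(float(a),3))
E
python3 - <<'E'
from h import *
pose(); c=cal("wrist"); im=save("wrist","w1"); print((-c[1][:3,:3].T@c[1][:3,3]).round(3))
print("block"); masks(im,(18,60,120),(32,220,255),"wrist",.024,150,c,(.4545,.339),.2)
print("bar"); masks(im,(5,120,50),(17,255,255),"wrist",.056,100,c,(.4545,.339),.2)
E
```

```text
t 1.1 p [0.4558 0.3383 0.1697] closeyaw 1.035 z [-0. -0. -1.] w 0.0851 F [0.7 0.9 0.2] gf 0.0
[0.39  0.379 0.303]
block
  area 3045 pix 258.0 178.0 centre mm [458.  336.6] mean [454.7 338.7] size 55.1 70.6 yaw -0.527
  area 1493 pix 286.0 276.0 centre mm [577.1 303.9] mean [567.  308.3] size 57.5 69.0 yaw 0.799
bar
  area 786 pix 258.0 188.0 centre mm [455.3 338.1] mean [455.  338.5] size 12.9 46.5 yaw -0.53
  area 862 pix 288.0 294.0 centre mm [569.3 307.6] mean [568.3 306.6] size 25.2 53.5 yaw 0.799
```

View pics/w1.png

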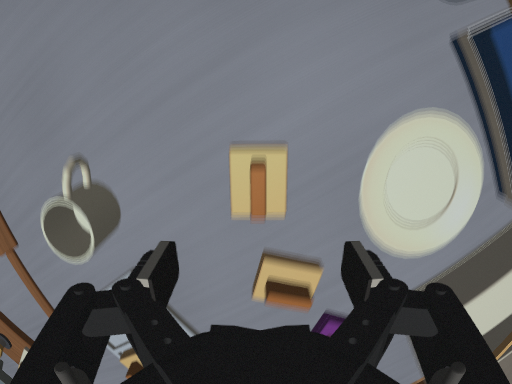

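The wrist picture shows the near mould centred at (258,180) between the open fingers, the cup at left and the plate at right. The bar measures (0.4553, 0.3382) at yaw -0.53, which agrees with the top view, so I'll descend and pinch.

Emit:
drive_tool(rows=[[[0, 0, 0.005], [0, 0, -4.0], 5], [[0, 0, 0], [0, 0, -4.0], 4], [[0, 0, 0], [0, 0, -3.0], 4], [[0, 0, 0], [0, 0, -1.9], 4], [[0, 0, 0], [0, 0, 0], 1], [[0, 0, 0], [0, 0, 0], 0.8], [[0, 0, 0], [0, 0, 0], 0.8], [[0, 0, 0], [0, 0, 0], 0.8]], force=40)

```text
clock: 2.15
position: [0.455, 0.3396, 0.042]
ee_rot: [0.0, 0.262, 0.965, 0.0]
contact_force: [0.0, 0.2, -1.6]
width: 0.0132
gripper_force: 42.4
```

```bash
python3 - <<'E'
from h import *
pose()
# tray outline from top view picture, at z=.012
im=cv2.imread("pics/top0.png"); hsv=cv2.cvtColor(im,cv2.COLOR_BGR2HSV)
m=np.zeros(im.shape[:2],np.uint8); m[172:240,228:295]=((hsv[:,:,2]>165))[172:240,228:295]
k,l,s,_=cv2.connectedComponentsWithStats(m); i=1+s[1:,4].argmax(); ys,xs=np.where(l==i)
c=cal("top"); W=np.array([onz("top",x,y,.012,c)[:2] for x,y in zip(xs,ys)],np.float32)*1000
r=cv2.minAreaRect(W); print(r, s[i])
E
```

```text
t 2.15 p [0.455  0.3396 0.042 ] closeyaw 1.041 z [ 0.001  0.001 -1.   ] w 0.0132 F [ 0.   0.2 -1.6] gf 42.4
((573.7520141601562, 72.25186920166016), (185.31924438476562, 157.4578094482422), 4.415773868560791) [ 238  180   44   51 2047]
```

The grip holds at 13 mm opening. The tray outline measured 185 x 157 mm, against 184 x 156 given, with its centre at (0.574, 0.072) and yaw 0.075. I'll lift and carry the mould above the near_right pocket at about (0.532, 0.033).

Emit:
drive_tool(rows=[[[0, 0, 0], [0, 0, 3], 0.8], [[0, 0, 0.08], [0, 0, 4.5], 0.8], [[0, 0, 0.085], [1.3, -4.7, 3], 0.8], [[0, 0, 0.085], [1.3, -5.2, 2.5], 0.8], [[0, 0, 0.085], [1.3, -5.2, 0], 0.8], [[0, 0, 0.085], [1.3, -5.2, 0], 0.8], [[0, 0, 0.085], [1.3, -5.2, 0], 0.8], [[0, 0, 0.095], [1.3, -5.2, 0], 0.8]])

```text
clock: 3.15
position: [0.533, 0.0307, 0.1718]
ee_rot: [0.001, -0.037, 0.999, 0.0]
contact_force: [1.5, 0.8, -1.6]
width: 0.0133
gripper_force: 42.5
```

```bash
python3 - <<'E'
from h import *
pose(); im=save("wrist","x"); s,M=pose(); c=cal("wrist"); im=save("wrist","w2")
C=np.array([.5738,.0723]);t=.075;R=np.array([[np.cos(t),-np.sin(t)],[np.sin(t),np.cos(t)]])
d=np.ascontiguousarray(im[:,:,::-1])
for a,b,z in [(-.092,.078,.012),(-.092,-.078,.012),(.092,.078,.012),(-.084,.07,.004),(-.084,.004,.004),(-.004,.07,.004),(-.004,.004,.004),(-.084,-.004,.004),(-.084,-.07,.004),(-.004,-.07,.004)]:
    p=proj("wrist",np.r_[C+R@[a,b],z],c); print(a,b,p.round(0)); cv2.circle(d,tuple(p.astype(int)),2,(0,0,255),-1)
cv2.imwrite("pics/w2d.png",d)
E
```

```text
t 3.15 p [0.533  0.0307 0.1718] closeyaw 1.644 z [ 0.001  0.    -1.   ] w 0.0133 F [ 1.5  0.8 -1.6] gf 42.5
t 3.2 p [0.5353 0.0237 0.1719] closeyaw 1.644 z [ 0.004 -0.008 -1.   ] w 0.013 F [ 2.2 -4.9 -2.5] gf 42.5
-0.092 0.078 [379. 129.]
-0.092 -0.078 [226. 126.]
0.092 0.078 [360. 281.]
-0.084 0.07 [369. 135.]
-0.084 0.004 [308. 133.]
-0.004 0.07 [362. 206.]
-0.004 0.004 [305. 207.]
-0.084 -0.004 [300. 133.]
-0.084 -0.07 [235. 133.]
-0.004 -0.07 [237. 207.]
```

View pics/w2d.png

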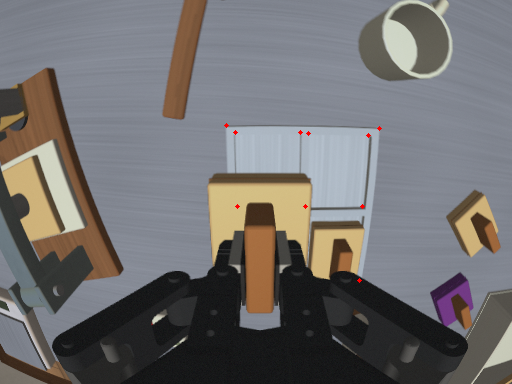

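The held mould hangs level over the near-right pocket, and the predicted tray corners fall on the real ones within 1–2 px, so the tray pose is good. I'll descend to just above the rim and check.

Emit:
drive_tool(rows=[[[0, 0, 0], [0, 0, -3], 0.8], [[0, 0, 0], [0, 0, -3.5], 0.8], [[0, 0, 0], [0, 0, -3], 0.8], [[0, 0, 0], [0, 0, -1.5], 0.8], [[0, 0, 0], [0, 0, 0], 0.8], [[0, 0, 0], [0, 0, 0], 0.8]])

```text
clock: 4.0
position: [0.5338, 0.0325, 0.0625]
ee_rot: [0.001, -0.035, 0.999, -0.0]
contact_force: [0.6, 0.1, -2.7]
width: 0.0133
gripper_force: 42.4
```

```bash
python3 - <<'E'
from h import *
pose()
E
```

```text
t 4.0 p [0.5338 0.0325 0.0625] closeyaw 1.641 z [ 0.002  0.    -1.   ] w 0.0133 F [ 0.6  0.1 -2.7] gf 42.4
```

Emit:
drive_tool(rows=[[[0, 0, 0], [-0.1, 0, -0.9], 0.8], [[0, 0, 0], [0, 0, -0.6], 0.8], [[0, 0, 0], [0, 0, -0.2], 0.8], [[0, 0, 0], [0, 0, 0], 0.8], [[0, 0, 0], [0, 0, 0], 2.5], [[0, 0, 0], [0, 0, 0], 3], [[0, 0, 0], [0, 0, 1], 3], [[0, 0, 0], [0, 0, 3], 3]])

```text
clock: 5.0
position: [0.5307, 0.0324, 0.0839]
ee_rot: [-0.002, -0.035, 0.999, 0.0]
contact_force: [0.7, 1.0, -0.1]
width: 0.0302
gripper_force: 0.0
```

```bash
python3 - <<'E'
from h import *
pose()
E
```

```text
t 5.0 p [0.5307 0.0324 0.0839] closeyaw 1.641 z [-0.003  0.    -1.   ] w 0.0302 F [ 0.7  1.  -0.1] gf 0.0
```

Emit:
drive_tool(rows=[[[0, 0, 0.09], [0.2, 1.0, 3], 5], [[0, 0, 0.09], [0.6, 4.0, 3], 6], [[0, 0, 0.09], [0.6, 4.5, 1.5], 6], [[0, 0, 0.09], [0.6, 4.5, 0], 6], [[0, 0, 0.09], [0.6, 4.5, 0], 6], [[0, 0, 0.09], [0.6, 4.5, 0], 6], [[0, 0, 0.09], [0.6, 3.0, 0], 6], [[0, 0, 0.09], [0.5, 1.3, 0], 6]])

```text
clock: 6.0
position: [0.5749, 0.3076, 0.1599]
ee_rot: [0.0, -0.387, 0.922, 0.0]
contact_force: [1.2, -0.4, 0.1]
width: 0.0602
gripper_force: 0.0
```

```bash
python3 - <<'E'
from h import *
pose(); c=cal("wrist"); im=save("wrist","w3")
print("block"); masks(im,(18,60,120),(32,220,255),"wrist",.024,150,c,(.5755,.305),.1)
print("bar"); masks(im,(5,120,50),(17,255,255),"wrist",.056,100,c,(.5755,.305),.1)
pose()
n="top"; im=save("top","top1"); c=cal("top")
print("top block");masks(im,(12,60,150),(30,200,255),"top",.024,100,c,(.53,.1),.2)
E
```

```text
t 6.0 p [0.5749 0.3076 0.1599] closeyaw 2.366 z [ 0.001  0.001 -1.   ] w 0.0602 F [ 1.2 -0.4  0.1] gf 0.0
block
  area 3226 pix 258.0 177.0 centre mm [575.6 306.8] mean [573.4 304.6] size 55.3 69.7 yaw 0.801
bar
  area 975 pix 257.0 187.0 centre mm [573.9 304.8] mean [573.4 304.6] size 13.2 52.4 yaw 0.801
t 6.05 p [0.5757 0.3086 0.1598] closeyaw 2.368 z [ 0.002  0.002 -1.   ] w 0.06 F [ 1.2  1.8 -0.5] gf 0.0
top block
  area 262 pix 249.0 191.0 centre mm [617.  113.9] mean [617.5 113.8] size 51.0 63.4 yaw 0.077
  area 275 pix 269.0 192.0 centre mm [620.9  39.9] mean [620.9  41.4] size 54.1 67.1 yaw 0.077
  area 290 pix 269.0 216.0 centre mm [532.7  33.5] mean [532.8  33.7] size 53.9 65.7 yaw 0.072
```

The placed mould reads (0.5327, 0.0335), about 1.4 mm from the pocket centre. The second bar reads (0.574, 0.305) at yaw 0.80, so I'll descend and pinch it.

Emit:
drive_tool(rows=[[[0, 0, 0], [-0.15, -0.05, -3.5], 5], [[0, 0, 0], [0, 0, -3.5], 4], [[0, 0, 0], [0, 0, -3.0], 4], [[0, 0, 0], [0, 0, -1.8], 4], [[0, 0, 0], [0, 0, 0], 1], [[0, 0, 0], [0, 0, 0], 0.8], [[0, 0, 0], [0, 0, 0], 0.8], [[0, 0, 0], [0, 0, 0], 0.8]], force=40)

```text
clock: 7.1
position: [0.5735, 0.305, 0.0419]
ee_rot: [0.0, -0.385, 0.923, 0.0]
contact_force: [-0.2, 0.2, -2.8]
width: 0.0133
gripper_force: 42.3
```

```bash
python3 - <<'E'
from h import *
pose()
E
```

```text
t 7.1 p [0.5735 0.305  0.0419] closeyaw 2.361 z [ 0.001  0.    -1.   ] w 0.0133 F [-0.2  0.2 -2.8] gf 42.3
```

Emit:
drive_tool(rows=[[[0, 0, 0], [0, 0, 3], 0.8], [[0, 0, -0.1], [0, -1.0, 4.5], 0.8], [[0, 0, -0.13], [-1.0, -4.0, 1.5], 0.8], [[0, 0, -0.13], [-1.0, -4.5, 0], 0.8], [[0, 0, -0.13], [-1.0, -4.5, 0], 0.8], [[0, 0, -0.13], [-1.0, -3.9, 0], 0.8], [[0, 0, -0.1], [-0.65, -2.0, -2], 0.8], [[0, 0, 0], [0, 0, -2], 0.8]])

```text
clock: 8.1
position: [0.5263, 0.1043, 0.0916]
ee_rot: [0.0, -0.034, 0.999, -0.0]
contact_force: [0.4, -0.5, -2.4]
width: 0.0133
gripper_force: 42.4
```

Emit:
drive_tool(rows=[[[0, 0, 0], [0, 0, -2.5], 0.8], [[0, 0, 0], [0, 0, 0], 0.8], [[0, 0, 0], [0, 0, 0], 0.8]])

```text
clock: 8.48
position: [0.5275, 0.106, 0.0672]
ee_rot: [0.001, -0.035, 0.999, 0.0]
contact_force: [-0.9, -0.7, -2.0]
width: 0.0134
gripper_force: 42.3
```

```bash
python3 - <<'E'
from h import *
pose()
E
```

```text
t 8.47 p [0.5275 0.106  0.0672] closeyaw 1.641 z [ 0.001  0.    -1.   ] w 0.0134 F [-0.9 -0.7 -2. ] gf 42.3
```

Emit:
drive_tool(rows=[[[0, 0, 0], [0, 0, -1.2], 0.8], [[0, 0, 0], [0, 0, -0.8], 0.8], [[0, 0, 0], [0, 0, -0.2], 0.8], [[0, 0, 0], [0, 0, 0], 0.8], [[0, 0, 0], [0, 0, 0], 2.5], [[0, 0, 0], [0, 0, 0], 3], [[0, 0, 0], [0, 0, 1], 3], [[0, 0, 0], [0, 0, 4], 3]])

```text
clock: 9.48
position: [0.525, 0.1057, 0.0932]
ee_rot: [-0.003, -0.035, 0.999, -0.0]
contact_force: [0.1, 0.7, 1.8]
width: 0.0299
gripper_force: 0.0
```

Emit:
drive_tool(rows=[[[0, 0, 0], [0, 0, 5], 3], [[0, 0, 0], [0, 0, 6], 3], [[0, 0, 0], [-3, 0, 5], 3], [[0, 0, 0], [-5, 0, 3], 4], [[0, 0, 0], [-5, 0, 0], 4], [[0, 0, 0], [-5, 0, 0], 4]])

```text
clock: 10.22
position: [0.3453, 0.1059, 0.2853]
ee_rot: [0.001, -0.035, 0.999, 0.0]
contact_force: [0.3, -0.8, -0.1]
width: 0.04
gripper_force: 0.0
```

```bash
python3 - <<'E'
from h import *
pose()
im=save("top","top2"); c=cal("top")
print("top block");masks(im,(12,60,150),(30,200,255),"top",.024,100,c,(.53,.1),.2)
im=save("scene","scene2"); c=cal("scene")
print("scene block");masks(im,(12,60,150),(30,200,255),"scene",.024,100,c,(.53,.1),.2)
t=cv2.imread("pics/top2.png");s=cv2.imread("pics/scene2.png")
a=cv2.resize(t[170:270,225:390],None,fx=4,fy=4,interpolation=cv2.INTER_CUBIC)[:, :660]
b=cv2.resize(s[95:225,125:310],None,fx=1.5,fy=1.5)
b=cv2.copyMakeBorder(b,0,0,0,a.shape[1]-b.shape[1],0); cv2.imwrite("pics/crop2.png",np.vstack([a,b]))
E
```

```text
t 10.22 p [0.3453 0.1059 0.2853] closeyaw 1.641 z [ 0.002  0.    -1.   ] w 0.04 F [ 0.3 -0.8 -0.1] gf 0.0
top block
  area 262 pix 249.0 191.0 centre mm [617.  113.9] mean [617.5 113.8] size 51.0 63.4 yaw 0.077
  area 275 pix 269.0 192.0 centre mm [620.9  39.9] mean [620.9  41.4] size 54.1 67.1 yaw 0.077
  area 304 pix 249.0 216.0 centre mm [528.8 108.7] mean [528.5 108.2] size 53.8 69.1 yaw 0.077
  area 292 pix 270.0 216.0 centre mm [532.7  33.5] mean [533.   33.6] size 53.9 65.7 yaw 0.072
  area 213 pix 264.0 245.0 centre mm [429.9  46.1] mean [428.4  46.4] size 21.2 116.3 yaw 0.072
  area 215 pix 215.0 246.0 centre mm [411.5 217.7] mean [411.6 217.2] size 21.2 112.8 yaw 0.095
  area 1151 pix 240.0 245.0 centre mm [420.2 131.4] mean [420.2 131.3] size 108.4 131.0 yaw -1.477
scene block
  area 316 pix 258.0 195.0 centre mm [524.5  29.6] mean [529.2  30.4] size 54.4 78.9 yaw 0.071
  area 342 pix 282.0 205.0 centre mm [520.2 103.5] mean [524.5 104.2] size 54.9 79.4 yaw 0.073
  area 360 pix 243.0 219.0 centre mm [613.   36.1] mean [617.4  36.6] size 54.9 78.1 yaw 0.066
  area 377 pix 268.0 229.0 centre mm [609.7 110.1] mean [612.2 109.8] size 54.7 77.8 yaw 0.073
```

View pics/crop2.png

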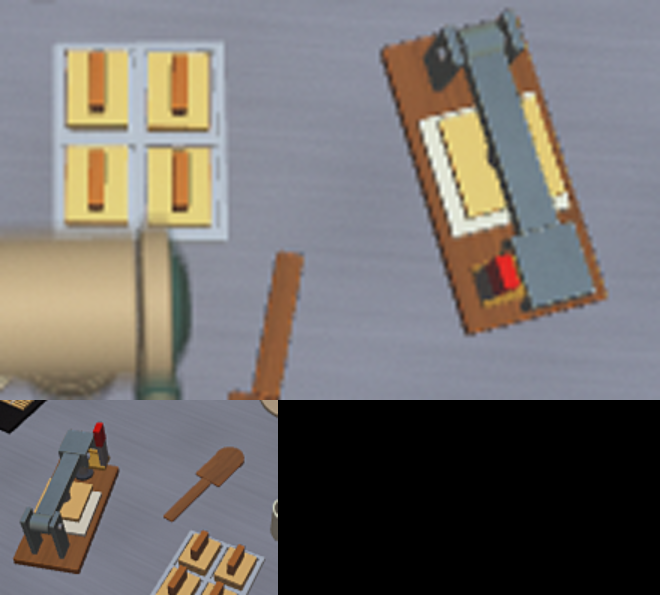

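The four moulds sit squarely in their pockets with the bars in line. In the crop the press's red tab stands at (505,272), left of the coupler, and the base's left edge runs from (385,47) to (465,333). Next I'll measure the tab and the press yaw.

```bash
python3 - <<'E'
from h import *
c={n:cal(n) for n in("top","scene")}
L=[onz("top",225+u/4,170+v/4,.018,c["top"])[:2] for u,v in((385,47),(465,333),(605,297))]
d=L[0]-L[1]; w=L[1]-L[2]; print("len",np.linalg.norm(d).round(3),np.linalg.norm(w).round(3),"yaw",np.arctan2(d[1],d[0]).round(3),np.arctan2(-w[0],w[1]).round(3))
print("nearL",L[1].round(4),"nearR",L[2].round(4))
yaw=np.arctan2(d[1],d[0]); X=d/np.linalg.norm(d);Y=np.array([-X[1],X[0]])
ctr=(L[1]+L[2])/2+X*.135; print("ctr",ctr.round(4))
for n,f,roi in(("top","top2",(335,225,365,255)),("scene","scene2",(180,100,205,140))):
    im=cv2.imread(f"pics/{f}.png"); h=cv2.cvtColor(im,cv2.COLOR_BGR2HSV); m=(((h[:,:,0]<9)|(h[:,:,0]>170))&(h[:,:,1]>150)&(h[:,:,2]>60)); x0,y0,x1,y1=roi
    ys,xs=np.where(m[y0:y1,x0:x1]); xs+=x0; ys+=y0; print(n,len(xs),xs.mean(),ys.mean(),xs.min(),xs.max(),ys.min(),ys.max())
    if n=="top":
        b=m&(h[:,:,2]>180); yy,xx=np.where(b[y0:y1,x0:x1]); print("bright",len(xx)); print(h[y0:y1,x0:x1,2][m[y0:y1,x0:x1]])
    globals()[n]=ray(n,xs.mean(),ys.mean(),c[n])
(o1,d1),(o2,d2)=top,scene
A=np.c_[d1,-d2]; t=np.linalg.lstsq(A,o2-o1,rcond=None)[0]; p,q=o1+d1*t[0],o2+d2*t[1]; print("tab",p.round(4),q.round(4))
r=(p+q)[:2]/2-ctr; print("tab in press",(r@X).round(4),(r@Y).round(4))
E
```

```text
len 0.268 0.13 yaw 0.306 0.324
nearL [ 0.4201 -0.2276] nearR [ 0.4613 -0.3504]
ctr [ 0.5694 -0.2483]
top 39 351.53846153846155 237.6153846153846 349 354 233 242
bright 32
[144 139 201 206 218 210 187 223 225 225 136 227 226 225 186 214 226 224
 213 195 227 225 225 144 227 225 226 184 222 227 225 216 206 217 211 187
 106 137 148]
scene 92 190.59782608695653 117.71739130434783 187 194 110 125
tab [ 0.46   -0.2353  0.139 ] [ 0.4591 -0.2336  0.1385]
tab in press -0.1006 0.0462
```

The tab is at (0.4595, -0.2345), z about 0.139 as given, and the press yaw is about 0.31 with the base reading 268 x 130 mm. I'll move above the tab for a closer look.

Emit:
drive_tool(rows=[[[0, 0, 0.03], [1.4, -4.2, 0], 4], [[0, 0, 0.03], [1.4, -4.2, 0], 4], [[0, 0, 0.03], [1.4, -4.2, 0], 4], [[0, 0, 0.03], [1.4, -4.2, 0], 4], [[0, 0, 0.03], [1.4, -4.3, 0], 4], [[0, 0, 0.03], [1.4, -4.3, -1], 4], [[0, 0, 0.03], [1.4, -4.3, -1], 4], [[0, 0, 0.03], [1.4, -4.3, -1], 4]])

```text
clock: 11.32
position: [0.4597, -0.2362, 0.2543]
ee_rot: [0.0, -0.155, 0.988, -0.0]
contact_force: [-0.0, 0.2, -0.0]
width: 0.0403
gripper_force: 0.0
```

Emit:
drive_tool(rows=[[[0, 0, 0], [0, 0, -1], 5], [[0, 0, 0], [0, 0, 0], 5]])

```text
clock: 11.58
position: [0.4582, -0.2335, 0.2433]
ee_rot: [-0.001, -0.154, 0.988, 0.001]
contact_force: [-0.7, -0.1, -0.2]
width: 0.05
gripper_force: 0.0
```

```bash
python3 - <<'E'
from h import *
pose(); c=cal("wrist"); im=save("wrist","w4"); pose()
print("red top"); masks(im,(0,150,60),(9,255,255),"wrist",.157,60,c,(.46,-.2345),.06)
print("bright red"); masks(im,(0,150,190),(9,255,255),"wrist",.157,60,c,(.46,-.2345),.06)
E
```

```text
t 11.57 p [ 0.4582 -0.2335  0.2433] closeyaw 1.88 z [-0.002  0.002 -1.   ] w 0.05 F [-0.7 -0.1 -0.2] gf 0.0
t 11.62 p [ 0.4584 -0.2333  0.2441] closeyaw 1.881 z [-0.001  0.001 -1.   ] w 0.0504 F [ 0.3 -0.3 -0.1] gf 0.0
red top
  area 743 pix 260.0 194.0 centre mm [ 454.2 -233.4] mean [ 454.2 -233.2] size 13.3 35.3 yaw 0.319
bright red
  area 366 pix 259.0 200.0 centre mm [ 459.2 -232.1] mean [ 458.8 -232.1] size 9.4 23.3 yaw 0.316
```

View pics/w4.png

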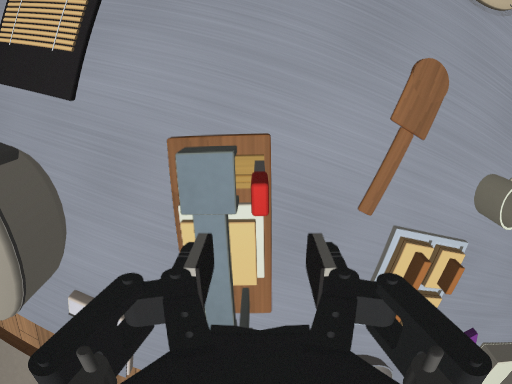

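The wrist view shows the red tab at (260,194), centred between the fingers, with the coupler to its left in the image at (208,180). The tab's top centre is about (0.4588, -0.2325) at yaw 0.316. I'll descend and grip.

Emit:
drive_tool(rows=[[[0, 0, 0.005], [0.05, 0.1, -4], 4], [[0, 0, 0], [0, 0, -3.5], 4], [[0, 0, 0], [0, 0, -2.3], 4], [[0, 0, 0], [0, 0, -1.3], 3.5], [[0, 0, 0], [0, 0, 0], 3], [[0, 0, 0], [0, 0, 0], 1], [[0, 0, 0], [0, 0, 0], 0.8], [[0, 0, 0], [0, 0, 0], 0.8]], force=60)

```text
clock: 12.62
position: [0.4599, -0.2328, 0.1346]
ee_rot: [0.001, -0.157, 0.988, -0.0]
contact_force: [-0.0, 4.4, 6.3]
width: 0.0134
gripper_force: 59.2
```

```bash
python3 - <<'E'
from h import *
pose()
E
```

```text
t 12.62 p [ 0.4599 -0.2328  0.1346] closeyaw 1.887 z [ 0.002 -0.    -1.   ] w 0.0134 F [-0.   4.4  6.3] gf 59.2
```

The tab is gripped. I'll pull it 14 mm along the press's left.

Emit:
drive_tool(rows=[[[0, 0, 0], [-0.15, 0.45, 0], 0.8], [[0, 0, 0], [-0.15, 0.45, 0], 0.8], [[0, 0, 0], [-0.15, 0.45, 0], 0.8], [[0, 0, 0], [0, 0, 0], 0.8], [[0, 0, 0], [0, 0, 0], 0.8]], force=60)

```text
clock: 13.25
position: [0.4566, -0.2229, 0.1345]
ee_rot: [0.002, -0.157, 0.988, -0.004]
contact_force: [1.8, -6.9, 2.7]
width: 0.0136
gripper_force: 58.6
```

```bash
python3 - <<'E'
from h import *
s,M=pose(); p0=np.array([.4599,-.2328,.1346]); d=s["position"]-p0; print("pulled mm",1000*(d@[-.309,.951,0]))
# arc steps, press yaw .314: rows of dtheta about press +y; TCP sits ~8 mm below the grip point
y=.314;X=np.array([np.cos(y),np.sin(y),0]);Y=np.array([-np.sin(y),np.cos(y),0]);r=np.array([-.2,s["position"][2]-.095])
th=np.linspace(0,.55,9); P=[(-.2*np.cos(t)+r[1]*np.sin(t), r[1]*np.cos(t)+.2*np.sin(t)) for t in th]
for a,b in zip(P[:-1],P[1:]): print((100*((b[0]-a[0])*X+np.array([0,0,b[1]-a[1]]))).round(2))
print("turn",(Y*.55/8).round(4)); print(s["qpos"].round(2))
E
```

```text
t 13.25 p [ 0.4566 -0.2229  0.1345] closeyaw 1.887 z [ 0.004 -0.007 -1.   ] w 0.0136 F [ 1.8 -6.9  2.7] gf 58.6
pulled mm 10.441741450955941
[0.3  0.1  1.36]
[0.39 0.13 1.34]
[0.48 0.16 1.31]
[0.56 0.18 1.27]
[0.64 0.21 1.23]
[0.72 0.23 1.18]
[0.8  0.26 1.12]
[0.87 0.28 1.06]
turn [-0.0212  0.0654  0.    ]
[-0.59  0.26  1.82 -0.    1.06 -2.47]
```

The tab moved 10.4 mm against 7 N because the arm gives a little. I'll pull about 5 mm more, then start the arc gently.

Emit:
drive_tool(rows=[[[0, 0, 0], [-0.08, 0.25, 0], 0.8], [[0, 0, 0], [-0.08, 0.25, 0], 0.8], [[0, 0, 0], [0, 0, 0], 0.8], [[0, 0, 0], [0, 0, 0], 0.8]])

```text
clock: 13.75
position: [0.4551, -0.2185, 0.1345]
ee_rot: [0.002, -0.158, 0.988, -0.004]
contact_force: [2.3, -9.4, 1.3]
width: 0.0131
gripper_force: 58.5
```

Emit:
drive_tool(rows=[[[-0.011, 0.033, 0], [0.14, 0.04, 0.68], 0.8], [[-0.011, 0.033, 0], [0.16, 0.06, 0.68], 0.8], [[0, 0, 0], [0, 0, 0], 0.8]])

```text
clock: 14.12
position: [0.4579, -0.2172, 0.1476]
ee_rot: [-0.034, -0.158, 0.987, -0.01]
contact_force: [1.3, -9.4, -3.4]
width: 0.0133
gripper_force: 58.7
```

```bash
python3 - <<'E'
from h import *
s,M=pose()
E
```

```text
t 14.12 p [ 0.4579 -0.2172  0.1476] closeyaw 1.888 z [-0.063 -0.03  -0.998] w 0.0133 F [ 1.3 -9.4 -3.4] gf 58.7
```

The beam is free, with only about 5 N of downward load. I'll continue the arc.

Emit:
drive_tool(rows=[[[-0.021, 0.065, 0], [0.39, 0.13, 1.34], 0.8], [[-0.021, 0.065, 0], [0.48, 0.16, 1.31], 0.8], [[-0.021, 0.065, 0], [0.56, 0.18, 1.27], 0.8], [[-0.021, 0.065, 0], [0.64, 0.21, 1.23], 0.8], [[0, 0, 0], [0, 0, 0], 0.8]])

```text
clock: 14.75
position: [0.4783, -0.2105, 0.1985]
ee_rot: [-0.169, -0.155, 0.973, -0.031]
contact_force: [0.1, -9.8, -2.2]
width: 0.013
gripper_force: 58.8
```

Emit:
drive_tool(rows=[[[-0.021, 0.065, 0], [0.72, 0.23, 1.18], 0.8], [[-0.021, 0.065, 0], [0.8, 0.26, 1.12], 0.8], [[-0.021, 0.065, 0], [0.87, 0.28, 1.06], 0.8], [[0, 0, 0], [0, 0, 0], 0.8], [[0, 0, 0], [0, 0, 0], 0.8]])

```text
clock: 15.38
position: [0.5014, -0.2029, 0.2316]
ee_rot: [-0.267, -0.151, 0.951, -0.046]
contact_force: [0.8, -10.6, -1.7]
width: 0.0132
gripper_force: 58.9
```

```bash
python3 - <<'E'
from h import *
s,M=pose(); print(s["qpos"].round(2)); d=s["position"]-[.4551,-.2185,.1345]; print(d@[.951,.309,0],d[2])
save("scene","scene3");save("top","top3")
t=cv2.imread("pics/top3.png");s=cv2.imread("pics/scene3.png")
a=cv2.resize(t[150:280,215:400],None,fx=2.1,fy=2.1); b=cv2.resize(s[60:275,110:330],None,fx=1.8,fy=1.8)
h=max(a.shape[0],b.shape[0]); f=lambda i:cv2.copyMakeBorder(i,0,h-i.shape[0],0,0,0)
cv2.imwrite("pics/crop3.png",np.hstack([f(a),f(b)]))
c=cal("top"); masks(cv2.imread("pics/top3.png")[:,:,::-1],(12,60,150),(30,200,255),"top",.024,100,c,(.573,.072),.1)
E
```

```text
t 15.38 p [ 0.5014 -0.2029  0.2316] closeyaw 1.887 z [-0.495 -0.168 -0.853] w 0.0132 F [  0.8 -10.6  -1.7] gf 58.9
[-0.31  0.49  1.33 -0.32  1.77 -2.19]
0.04885488931256825 0.09712141671107305
  area 262 pix 249.0 191.0 centre mm [617.  113.9] mean [617.5 113.8] size 51.0 63.4 yaw 0.077
  area 275 pix 269.0 192.0 centre mm [620.9  39.9] mean [620.9  41.4] size 54.1 67.1 yaw 0.077
  area 240 pix 249.0 214.0 centre mm [530.6 108.9] mean [536.  106.7] size 53.8 65.4 yaw 0.075
  area 292 pix 270.0 216.0 centre mm [532.7  33.5] mean [533.   33.6] size 53.9 65.7 yaw 0.072
```

View pics/crop3.png

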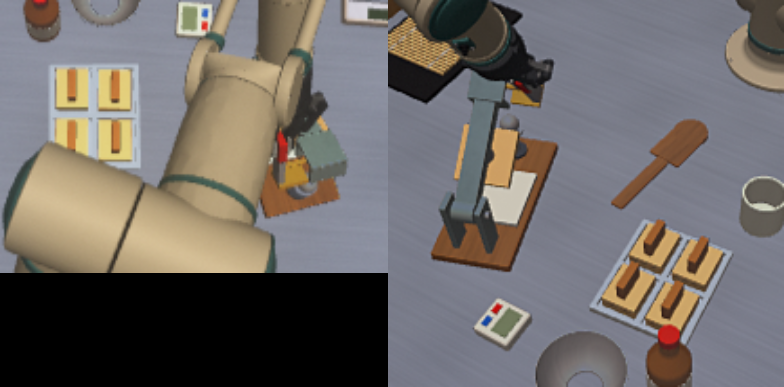

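The pictures show the beam raised about 0.54 rad with its tab still in the gripper, and the four moulds, mug, timer, bowl and paddle in place. I'll let it settle, then hand in.

Emit:
drive_tool(rows=[[[0, 0, 0], [0, 0, 0], 0.8], [[0, 0, 0], [0, 0, 0], 0.8], [[0, 0, 0], [0, 0, 0], 0.8], [[0, 0, 0], [0, 0, 0], 0.8]])

```text
clock: 15.98
position: [0.5013, -0.2029, 0.2315]
ee_rot: [-0.267, -0.151, 0.951, -0.046]
contact_force: [0.1, -10.0, -2.6]
width: 0.0138
gripper_force: 58.9
```

```bash
python3 - <<'E'
from h import *
s,M=pose(); print(abs(s["qd"]).max()); print(job.sign_off())
E
```

```text
t 15.97 p [ 0.5013 -0.2029  0.2315] closeyaw 1.887 z [-0.494 -0.168 -0.853] w 0.0138 F [  0.1 -10.   -2.6] gf 58.9
0.0013073535017485024
the job is handed in; nothing more can be done
None
```

I set both loose moulds flat in the near pockets, unlatched the press, and handed the job in at about 16 s with the gripper holding the beam still at about 0.54 rad (31°); no verdict was shown.

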